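Stretch a ring band four clicks on the bench ring stretcher

ROBOT

A 6-joint arm with a two-finger parallel gripper is mounted at the origin on the work surface. World frame = base frame: x ahead of the robot, y to its left, z up, the work surface at z = 0. Lengths are in m, angles in rad, forces in N, time in s.
With the tool pointing down it reaches from about 0.375 to 0.9 m from the base axis. Payload 3.1 kg.
Tool frame: the origin (TCP) lies between the finger pads; the fingertips stand 22 mm ahead of it and the grasp point (between the pads) lies 3 mm ahead of it; z points along the fingers, y is the line along which they close (so a half turn about z gives the same grasp; the last joint's range is limited). The gripper opens to 87 mm and grips with 3 to 60 N. Pads are 19 mm wide; open, the fingers measure 117 mm over their backs; the gripper's body (75 mm by 190 mm) begins 51 mm behind the grasp point.
Start: joints at [1.123, 0.527, 1.433, -0, 1.181, -0.178], TCP at [0.167, 0.602, 0.245] pointing down, gripper open.
Joint ranges: [-3.08, 3.08], [-0.75, 2.2], [0.22, 2.44], [-1.43, 4.57], [0, 2.65], [-2.85, 2.85]. Speed limits (rad/s): [2.79, 2.79, 3.14, 3.14, 3.14, 3.14].

INTERFACE

Orientations are given as a unit quaternion [x, y, z, w].
In Python, from rig import get_obs, camera, get_calibration, hand_in, cut_out gives the robot as it stands.
- The arm moves only by the shell command python3 -m inch 'ROWS' [OPENING] [FORCE]. ROWS is JSON, one flat list of numbers, 6 for each row, row after row: the shift along the tool's x, y, z scaled (see below), then the turn, a rotation vector about the tool's x, y, z scaled (see below). A call has 1 to 20 rows; each row is the pose to reach, as a shift and turn from the pose commanded when the call began, along the tool's axes at that moment; what a row does not reach only later rows make up. The controller multiplies each number of a shift by 0.08 m and each number of a turn by 90 degrees. A row lasts 1/12 s, in which the tool goes at most 41.7 mm and 7.16 degrees, less where a joint would pass 70% of its speed; a pose out of reach is approached as far as the arm can. A call with a number of a shift or a turn outside -1 to 1 is refused whole. A call with a gripper value outside its range is refused whole. OPENING is the finger opening in mm, from 0 to 87, set as the call begins (- or left out, the last holds). The fingers move at their own pace and stop on an object; FORCE is the grip in N (left out, the last holds). Time passes only in rows, so rows that repeat a pose let the fingers close. It gives the time, the measured TCP pose, the force, the opening and the grip force at its end, in the units of the state.
- get_obs(): the state, without advancing time (a new reading comes with each control period).
- camera(name): name is "side" or "top" or "wrist"; returns the picture (400x640x3 uint8, red, green, blue); there is no depth.
- get_calibration(name): a dict with "vertical_fov" (degrees; the focal length in pixels is half the picture's height over the tangent of half this angle, whatever the lens; pixels are square), "cx", "cy" (the principal point, pixels), "D" ([k1, k2, p1, p2, k3] as OpenCV has them; the pictures are not rectified), "T" (4x4, takes a point from camera to world coordinates). Camera axes: x right, y down, z forward; pixel columns grow to the right and rows downward; lengths in m; the calibration is good to about 2 mm. A picture is of the moment at which its call begins: read the wrist's pose just before it. get_calibration takes no time and is no camera call; for the wrist camera it gives the pose at the moment of the call.
- hand_in(): hands the job in; it is judged then, once.
Trained networks look in the newest picture that a camera, given by its name, has taken for a name from the list of things; names that differ only in an ending like _2 or _b are one class to them, and where a whole thing is asked for, a point or a joint stands for the part that bears it (a point fixed in the world has none). Each returns a list of dicts, best first, with "conf" (0 to 1); they miss things now and then, are a little off and sometimes report something else, mostly with a low value. They report only what shows in the picture. A call takes as long as a camera call. They do not tell look-alikes from the thing itself.
- cut_out(camera, thing): "region" (400x640 bool, what is visible of it) and "bbox" ([left, top, right, bottom] in pixels, round what is visible of it).
The state is a dict: "time": time; "q": joint angles; "joint_velocities": joint speeds; "joint_torque": joint torques, N m; "position": TCP position; "tool_rot": TCP orientation; "ft_force": force on the tool from outside, world axes, zero at the start; "moment": the same for the moment, N m; "grip_width": finger opening in m; "grip_force": force on a finger pad.
Only numpy, scipy, OpenCV 4.12 (cv2) and the standard library are available. Lean on these libraries where they do the work, as an engineer would, in place of code of your own. Each camera call takes 0.05 s, during which the arm holds its last target. There are 200 camera calls.

TASK

Put the tall wide ring band over the steel mandrel of the bench ring stretcher so that it sits fully down on its seat, then swing the forked keeper over it as far as it goes. Then pull the ratchet lever round exactly four clicks, counting them by feel and never going on to a fifth, and finish while still gripping the lever's knob and holding it there against its return spring. Leave the two other rings where they lie.

Things in the scene. Friction and masses are not known exactly. Their poses are not given: they have to be found in the camera images.
- machine: Bench ring stretcher, fixed: grey block with its top (deck) 40 mm above the bench, on a 210 x 280 mm dark foot. Origin on the bench. Machine frame in mm, x away from the robot, y to the left: seat at (-20, 80), keeper hinge at (50, 80), lever pivot at (50, -40). Foot spans x -90..120, y -125..155. It comes turned up to about 0.2 rad.
- seat (a point): Point on the mandrel's axis at the level of the seat, 55 mm above the bench. Mandrel: upright steel pin, 17.6 mm thick for 18 mm above the seat, then tapering to 9 mm at its top, 45 mm above the seat. The seat is the top of a 25 mm wide, 15 mm high collar on the deck. A seated band has its middle 7 mm above this point.
- keeper_hinge (a point): Point on the keeper's vertical hinge axis, 100 mm above the bench (70 mm behind the mandrel in machine x). The hinge post and hub reach 78 mm above the bench.
- keeper (a joint): Keeper: flat steel fork arm turning level (72 to 78 mm above the bench) about its hinge. 0 = open, pointing to machine +y; grows anticlockwise from above; 1.571 = closed on its stop, pointing to machine -x, fork round the mandrel 2.5 mm above a seated band (a band not down blocks it). Starts at 0 to 0.4; friction about 1 N at the knob; stays where left.
- keeper_knob (a point): Black upright knob at the end of the keeper, 110 mm from the hinge axis: 15 mm thick, from 78 to 116 mm above the bench. This point is on its axis 96 mm above the bench.
- lever_pivot (a point): Point on the lever's vertical pivot axis, 90 mm above the bench; the hub reaches 70 mm. Feel of a click (sprung pin over a tooth): the force at the knob rises by about 2 N as the pin climbs, drops to about 3 N below the plain spring force once over the top, then returns to the spring force in the gap, where the click is complete.
- lever (a joint): Ratchet lever angle: 0 = at rest on its stop, pointing to machine -y; grows clockwise seen from above (knob comes round towards the robot); stop at 1.3. A return spring pulls 4.5 N at the knob at rest, growing to 7 N at full swing, and brings the lever back if let go. Clicks are 0.2 rad (28 mm at the knob) apart; free travel to the first tooth top varies, 0.1 to 0.3 rad.
- lever_knob (a point): Black upright knob at the lever's end, spinning freely on its pin, 140 mm from the pivot axis: 16 mm thick, from 62 to 111 mm above the bench. This point is on its axis 86 mm above the bench; its frame turns with the lever and equals the machine's frame at joint 0.
- index: Click block on the deck beside the lever's disc, fixed, carries the sprung pin; origin on the lever's pivot axis. Turned 0 to 0.2 rad anticlockwise from the machine's frame, differently each time; this sets the free travel: the angle between lever x axis and block x axis (lever angle plus block's turn) is 0.3, 0.5, 0.7, 0.9, 1.1 rad at the tops of teeth 1 to 5.
- band_mid (a point): Middle of the tall wide ring band, loose on the bench: plain steel, 28 mm outside, 20 mm bore, 14 mm tall, hole upright. This point is 7 mm above its underside.
- thin_ring_mid (a point): Middle of the thin steel ring (28 mm outside, 6 mm tall), not to be disturbed.
- small_ring_mid (a point): Middle of the small steel ring (21 mm outside, 8 mm tall), not to be disturbed.
Mind the look-alikes: they are no part of the job. What is shaped like the part that bears band_mid but blue or yellow is not meant.

How it is judged:
By the outcome, as a careful person would: the job done as asked, in the order asked, and still so for the second after the job is handed in, while the arm keeps its last pose, push and grip.
It also fails if it takes over 72 s, if anything falls off the work surface, if the arm or the gripper's body presses on something with over 40 N, if the wrist force passes 120 N, or if a joint passes its speed limit or range.

## Working session

There is one attempt and no reset: what is moved stays moved. The work goes in short steps, Python scripts to look and compute and a shell command to move; the robot and the scene stay as the last step left them, time stands still between calls to the robot, and variables do not carry over. Pictures are saved under pics/ and viewed, at most 10 in all, crops included, and the job is handed in when it is done.

```bash
ls; mkdir -p pics; python3 - <<'E'
from rig import *
import cv2,numpy as np
o=get_obs();print({k:np.round(v,3).tolist() for k,v in o.items()})
ims=[]
for n in("top","side"):
    im=camera(n);c=get_calibration(n);print(n,c["vertical_fov"],c["cx"],c["cy"],c["D"],np.round(c["T"],3).tolist())
    cv2.imwrite(f"pics/{n}0.png",im[:,:,::-1])
    for t in("band_mid","thin_ring_mid","small_ring_mid","keeper_knob","keeper","lever_knob","lever","machine","index"):
        r=cut_out(n,t);print(t,[(round(float(x["conf"]),2),[int(b) for b in x["bbox"]]) for x in r])
E
```

```text
pics
{'time': 0.0, 'q': [1.122, 0.529, 1.434, 0.0, 1.181, -0.178], 'joint_velocities': [-0.001, 0.001, 0.001, -0.001, -0.0, 0.002], 'joint_torque': [-0.0, -44.004, -17.659, 0.063, 0.058, -0.0], 'position': [0.166, 0.602, 0.244], 'tool_rot': [0.135, 0.991, -0.001, -0.0], 'ft_force': [0.395, 0.289, -0.034], 'moment': [-0.011, -0.002, -0.043], 'grip_force': 0.0, 'grip_width': 0.087}
top 49.6810043517421 318.15633396116533 198.71637024084683 [-0.05401028  0.          0.          0.          0.        ] [[0.015, -0.999, 0.036, 0.463], [-1.0, -0.015, 0.006, 0.061], [-0.005, -0.036, -0.999, 1.065], [0.0, 0.0, 0.0, 1.0]]
band_mid [(0.41, [247, 226, 259, 234])]
thin_ring_mid []
small_ring_mid [(0.69, [344, 153, 353, 164])]
keeper_knob [(0.61, [275, 146, 333, 163])]
keeper []
lever_knob [(0.93, [350, 139, 446, 185])]
lever [(0.92, [354, 142, 445, 182])]
machine [(0.79, [276, 128, 445, 225])]
index [(0.51, [345, 150, 353, 169])]
side 55.577502589817556 321.41096647738976 200.14342469132765 [-0.00016266  0.          0.          0.          0.        ] [[-0.941, -0.231, 0.246, 0.306], [-0.338, 0.64, -0.691, 0.61], [0.002, -0.733, -0.68, 0.613], [0.0, 0.0, 0.0, 1.0]]
band_mid [(0.66, [359, 306, 371, 327]), (0.55, [280, 265, 293, 280]), (0.51, [322, 286, 339, 302]), (0.51, [345, 263, 360, 277])]
thin_ring_mid [(0.7, [302, 358, 318, 378]), (0.18, [236, 114, 369, 255])]
small_ring_mid [(0.46, [268, 296, 281, 311])]
keeper_knob [(0.83, [260, 182, 288, 221]), (0.34, [240, 116, 371, 255])]
keeper [(0.83, [260, 182, 291, 223])]
lever_knob [(0.77, [286, 116, 336, 184])]
lever [(0.91, [286, 113, 335, 182])]
machine [(0.74, [240, 117, 372, 254])]
index [(0.73, [284, 112, 337, 182]), (0.52, [290, 174, 301, 189])]
```

View pics/top0.png

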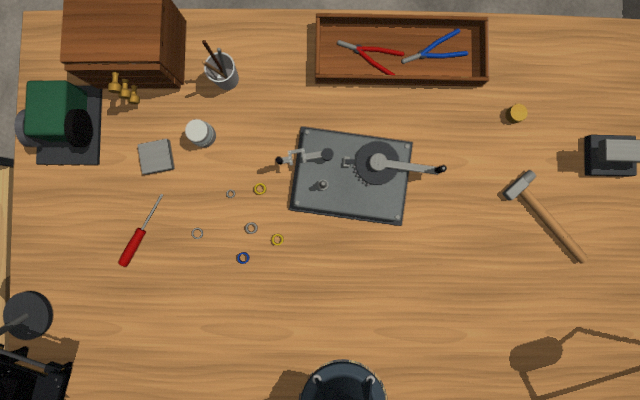

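View pics/side0.png

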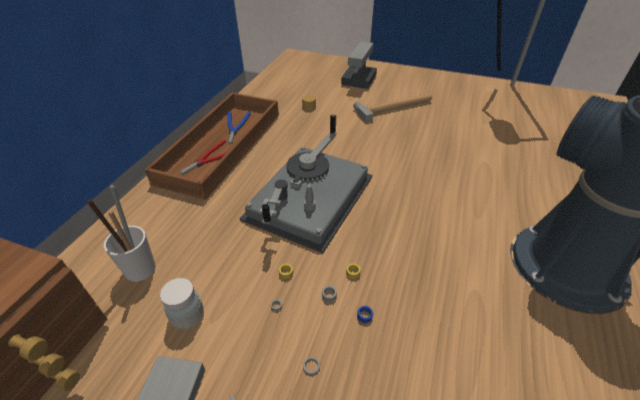

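The top picture shows the plain band at (251,228), the small ring at (230,194), the thin ring at (197,233), the mandrel near (323,184) and the lever knob at (441,169). The machine is turned about -0.12. In the side picture the band is at (330,294).

```bash
cat > h.py <<'E'
from rig import *
import cv2,numpy as np
from scipy.spatial.transform import Rotation as R
from scipy.optimize import least_squares
def K(c):
    f=200/np.tan(np.radians(c["vertical_fov"]/2));return np.array([[f,0,c["cx"]],[0,f,c["cy"]],[0,0,1.]])
def onz(c,uv,z):
    p=cv2.undistortPoints(np.array([[uv]],float),K(c),np.array(c["D"]))[0,0]
    T=np.array(c["T"]);d=T[:3,:3]@[p[0],p[1],1];o=T[:3,3];return o+d*(z-o[2])/d[2]
def proj(c,P):
    T=np.linalg.inv(np.array(c["T"]));return cv2.projectPoints(np.atleast_2d(P).astype(float),cv2.Rodrigues(T[:3,:3])[0],T[:3,3],K(c),np.array(c["D"]))[0][:,0]
def toolshift(P,o=None):
    "shift (in 0.08 m units) in tool axes taking TCP to P"
    o=o or get_obs();return R.from_quat(o["tool_rot"]).inv().apply(np.array(P)-o["position"])/0.08
E
python3 - <<'E'
from h import *
t=get_calibration("top");s=get_calibration("side")
print("band",onz(t,(251,228),.007),onz(s,(330,294),.007))
print("mandrel top",onz(t,(323.5,182),.1),onz(s,(310,188),.1))
print("kknob top",onz(t,(278,160),.116),onz(s,(266,207),.116))
print("lknob top",onz(t,(443,168.5),.111),onz(s,(333,117),.111))
print("hub",onz(t,(379,162),.07))
for z in(0,.01): 
  C=np.array([onz(t,p,z)[:2] for p in((302,128),(412,141),(402,224),(290,208))]);print(C.round(3).tolist(),C.mean(0))
q=get_obs()
w=get_calibration("wrist");print(np.linalg.inv(np.block([[R.from_quat(q["tool_rot"]).as_matrix(),np.array(q["position"])[:,None]],[0,0,0,1]]))@w["T"],w["vertical_fov"])
for P in ([.415,.117,.20],[.43,.03,.3]): print(toolshift(P))
E
```

```text
band [0.42646075 0.23117017 0.007     ] [0.42460117 0.22956095 0.007     ]
mandrel top [0.53496091 0.05583403 0.1       ] [0.52673229 0.06192223 0.1       ]
kknob top [0.58096264 0.15705817 0.116     ] [0.57842097 0.15822053 0.116     ]
lknob top [ 0.56829425 -0.2091486   0.111     ] [ 0.56558859 -0.20344712  0.111     ]
hub [ 0.58550021 -0.07199179  0.07      ]
[[0.676, 0.111], [0.648, -0.163], [0.442, -0.14], [0.477, 0.137]] [ 0.56069557 -0.01380167]
[[0.674, 0.11], [0.646, -0.161], [0.442, -0.138], [0.477, 0.136]] [ 0.55977512 -0.01309478]
[[-1.41123148e-04 -9.70006571e-01 -2.43078655e-01  6.57751068e-02]
 [ 9.99999703e-01 -3.21033829e-04  7.00521473e-04 -1.62481343e-04]
 [-7.57546903e-04 -2.43078484e-01  9.70006328e-01 -1.40738155e-01]
 [ 0.00000000e+00  0.00000000e+00  0.00000000e+00  1.00000000e+00]] 60.442752221264485
[-4.60988196 -5.02012509  0.55694649]
[-5.08043064 -6.01838403 -0.69300371]
```

```bash
for i in 1 2 3 4 5; do python3 -m inch '[-0.3,-0.27,0.03,0,0,0,-0.6,-0.53,0.07,0,0,0,-0.9,-0.8,0.1,0,0,0]' 46 | tail -c 300; done; python3 -m inch '[0,0,0,0,0,-0.08,0,0,0,0,0,-0.155,0,0,0,0,0,-0.23,0,0,0,0,0,-0.31,0,0,0,0,0,-0.39,0,0,0,0,0,-0.467,0,0,0,0,0,-0.467]'
python3 - <<'E'
from h import *
o=get_obs();print({k:np.round(v,3).tolist() for k,v in o.items()})
c=get_calibration("wrist");im=camera("wrist");cv2.imwrite("pics/w1.png",im[:,:,::-1])
for t in("band_mid","keeper_knob","lever_knob","machine"):
    print(t,[(round(float(x["conf"]),2),[int(b) for b in x["bbox"]],onz(c,(np.array(x["bbox"][:2])+x["bbox"][2:])/2,.007).round(4)) for x in cut_out("wrist",t)])
print(proj(c,[[.425,.230,.007],[.533,.056,.055],[.533,.056,.1]]))
E
```

```text
time: 1.25
position: [0.219, 0.5209, 0.2364]
tool_rot: [0.134, 0.991, 0.0, 0.0]
ft_force: [0.2, 0.1, 1.1]
grip_width: 0.0744
grip_force: 0.0
time: 1.5
position: [0.2718, 0.4395, 0.2286]
tool_rot: [0.134, 0.991, 0.0, 0.0]
ft_force: [-0.1, 0.0, -0.4]
grip_width: 0.0551
grip_force: 0.0
time: 1.75
position: [0.3243, 0.3586, 0.2206]
tool_rot: [0.134, 0.991, 0.0, 0.0]
ft_force: [0.5, 0.4, -1.0]
grip_width: 0.0468
grip_force: 0.0
time: 2.0
position: [0.3767, 0.2776, 0.2127]
tool_rot: [0.134, 0.991, 0.0, 0.0]
ft_force: [1.3, 0.1, 0.6]
grip_width: 0.0463
grip_force: 0.0
time: 2.25
position: [0.4291, 0.1967, 0.2046]
tool_rot: [0.135, 0.991, 0.0, 0.0]
ft_force: [-0.9, 0.7, -0.1]
grip_width: 0.0458
grip_force: 0.0
time: 2.83
position: [0.4285, 0.198, 0.2047]
tool_rot: [-0.231, 0.973, -0.0, 0.0]
ft_force: [0.1, -0.7, -0.1]
grip_width: 0.0456
grip_force: 0.0
{'time': 2.833, 'q': [0.195, 0.384, 1.85, -0.0, 0.907, -1.841], 'joint_velocities': [0.0, 0.001, 0.002, 0.005, 0.002, 0.17], 'joint_torque': [-0.023, -32.741, -13.167, -0.065, 0.062, -0.716], 'position': [0.428, 0.198, 0.205], 'tool_rot': [-0.231, 0.973, -0.0, 0.0], 'ft_force': [0.077, -0.726, -0.056], 'moment': [0.061, 0.047, 0.006], 'grip_force': 0.0, 'grip_width': 0.046}
band_mid [(0.77, [393, 126, 421, 153], array([0.3559, 0.2509, 0.007 ])), (0.67, [299, 126, 321, 155], array([0.399 , 0.1667, 0.007 ]))]
keeper_knob [(0.57, [67, 284, 82, 315], array([0.6764, 0.0063, 0.007 ]))]
lever_knob [(0.69, [0, 39, 251, 314], array([0.5152, 0.0151, 0.007 ])), (0.67, [2, 160, 56, 227], array([ 0.5787, -0.0722,  0.007 ]))]
machine [(0.78, [0, 38, 256, 310], array([0.5114, 0.0165, 0.007 ]))]
[[355.21284747 192.32047008]
 [132.24535865 224.1897599 ]
 [101.15531147 242.26852824]]
```

View pics/w1.png

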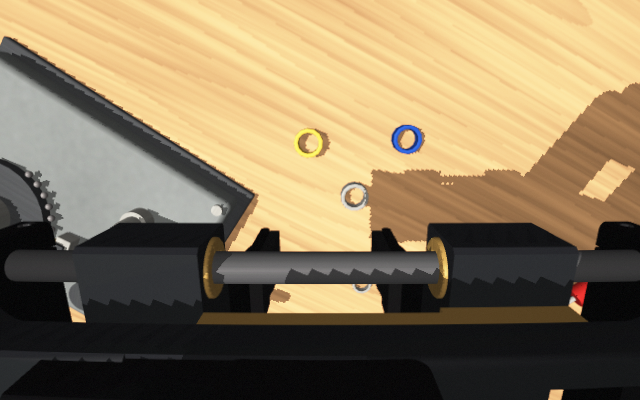

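```bash
python3 - <<'E'
from h import *
c=get_calibration("wrist")
im=camera("wrist");g=im[160:235,325:390]
P=onz(c,(354,195.5),.008);print(P, toolshift([P[0],P[1],.025]))
cv2.imwrite("pics/band.png",cv2.resize(g[:,:,::-1],None,fx=7,fy=7))
E
```

```text
[0.42809309 0.23029871 0.008     ] [-0.17839694  0.36190788  2.24483163]
```

View pics/band.png

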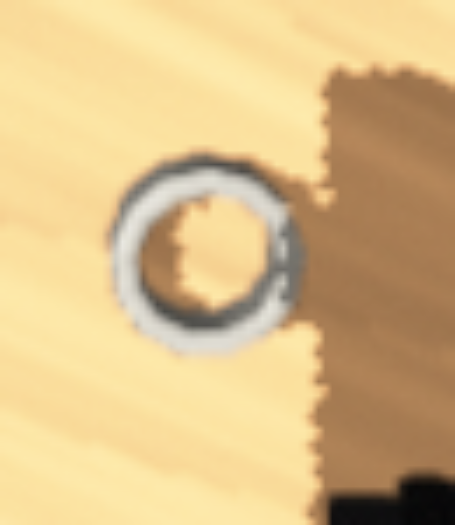

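Band's top face is centred at about (354,197), standing clear, with nothing near.

```bash
python3 - <<'E'
from h import *
c=get_calibration("wrist");P=onz(c,(354,197),.014);print(P, toolshift([P[0],P[1],.025]))
E
```

```text
[0.42836434 0.22990076 0.014     ] [-0.17921208  0.3559433   2.24483186]
```

```bash
python3 -m inch '[-0.09,0.18,0.45,0,0,0,-0.178,0.358,0.9,0,0,0]'|tail -3; python3 -m inch '[0,0,0.3,0,0,0,0,0,0.6,0,0,0,0,0,0.8,0,0,0,0,0,0.9,0,0,0]'|tail -3;python3 -m inch '[0,0,0.15,0,0,0,0,0,0.3,0,0,0,0,0,0.445,0,0,0,0,0,0.445,0,0,0]';python3 -m inch '[0,0,0,0,0,0,0,0,0,0,0,0,0,0,0,0,0,0,0,0,0,0,0,0,0,0,0,0,0,0,0,0,0,0,0,0]' 20 20
```

```text
ft_force: [0.2, 0.0, -1.2]
grip_width: 0.0462
grip_force: 0.0
ft_force: [0.1, 0.5, -0.5]
grip_width: 0.0461
grip_force: 0.0
time: 3.97
position: [0.4278, 0.2298, 0.0238]
tool_rot: [-0.229, 0.973, -0.0, -0.001]
ft_force: [0.3, -0.5, 0.2]
grip_width: 0.0461
grip_force: 0.0
time: 4.47
position: [0.4287, 0.2301, 0.0257]
tool_rot: [-0.23, 0.973, 0.0, 0.001]
ft_force: [-0.3, 0.6, 5.4]
grip_width: 0.0266
grip_force: 20.0
```

```bash
python3 -m inch '[0,0,-0.4,0,0,0,0,0,-0.8,0,0,0,0,0,-1,0,0,0,0,0,-1,0,0,0]'; python3 -m inch '[0,0,-0.4,0,0,0,0,0,-0.7,0,0,0,0,0,-0.7,0,0,0]' |tail -3
python3 - <<'E'
from h import *
o=get_obs();c=get_calibration("side");im=camera("side");u,v=proj(c,np.array(o["position"])-[0,0,.022])[0].astype(int);print(u,v)
a=cv2.resize(im[v-40:v+40,u-50:u+50,::-1],None,fx=4,fy=4)
c=get_calibration("wrist");im=camera("wrist");u,v=proj(c,np.array(o["position"])-[0,0,.022])[0].astype(int);print(u,v)
v=min(v,360);b=cv2.resize(im[v-40:v+40,u-50:u+50,::-1],None,fx=4,fy=4)
cv2.imwrite("pics/g.png",np.hstack([a,b]))
E
```

```text
time: 4.8
position: [0.4301, 0.2306, 0.108]
tool_rot: [-0.23, 0.973, 0.0, 0.003]
ft_force: [0.3, 0.3, -0.7]
grip_width: 0.0264
grip_force: 20.0
ft_force: [0.3, 0.1, -0.5]
grip_width: 0.0265
grip_force: 20.0
327 246
325 250
```

View pics/g.png

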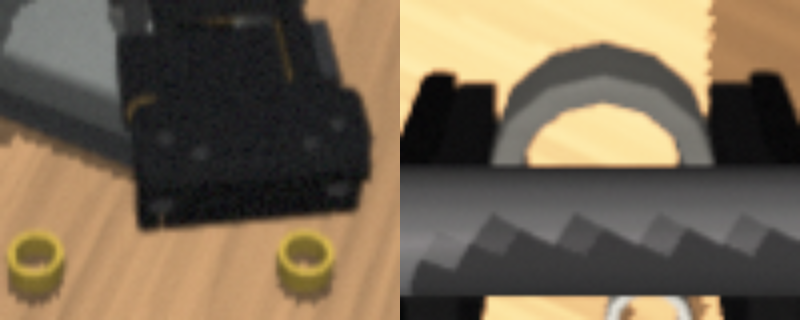

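The band is held upright between the pads: outer arc centre column about 325.7, top rim row about 228.7, bottom rim row about 220.7.

```bash
python3 - <<'E'
from h import *
o=get_obs();c=get_calibration("wrist");r=R.from_quat(o["tool_rot"]);p=np.array(o["position"])
for uv,z in(((325.7,228.7),.0117),((325.6,220.7),.0257)): print(r.inv().apply(onz(c,uv,p[2]-z)-p))
E
for i in 1 2 3; do python3 -m inch '[-0.12,-0.28,-0.02,0,0,0,-0.24,-0.56,-0.04,0,0,0,-0.35,-0.846,-0.054,0,0,0]'|sed -n 2p; done; python3 -m inch '[0,0,0,0,0,0,0,0,0,0,0,0,0,0,0,0,0,0]'
python3 - <<'E'
from h import *
c=get_calibration("wrist");im=camera("wrist");cv2.imwrite("pics/w2.png",im[:,:,::-1])
for t in("keeper_knob","lever_knob","index","lever"):
    print(t,[(round(float(x["conf"]),2),[int(b) for b in x["bbox"]]) for x in cut_out("wrist",t)])
print(proj(c,[[.533,.056,.1],[.533,.056,.055],[.533,.056,.04]]))
E
```

```text
[0.01377027 0.00010912 0.01168724]
[1.32585436e-02 7.89215477e-05 2.56877252e-02]
position: [0.4827, 0.1815, 0.1634]
position: [0.5383, 0.133, 0.1673]
position: [0.5936, 0.0851, 0.1713]
time: 6.15
position: [0.5923, 0.0861, 0.1718]
tool_rot: [-0.23, 0.973, 0.001, -0.002]
ft_force: [0.6, 0.5, -0.5]
grip_width: 0.0263
grip_force: 20.0
keeper_knob [(0.78, [246, 180, 397, 254])]
lever_knob [(0.59, [0, 2, 220, 172])]
index [(0.92, [201, 131, 245, 162]), (0.27, [0, 1, 445, 248])]
lever [(0.78, [0, 3, 217, 172])]
[[324.3334074  113.40479439]
 [324.31569074 113.76403567]
 [324.31108564 113.85741479]]
```

View pics/w2.png

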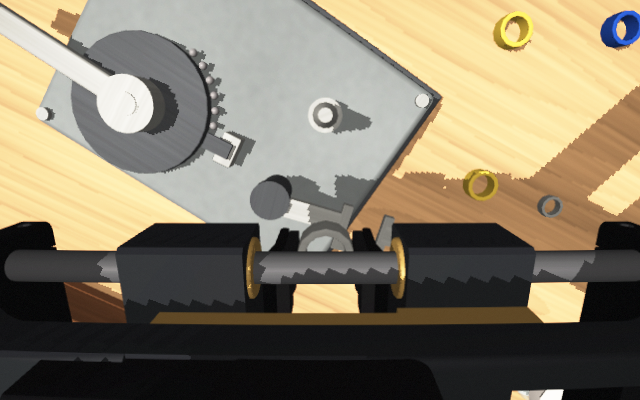

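The mandrel and collar show centred at about (325,115), the lever hub at (125,103), the hinge hub near (270,200), and the band is held at (325,240).

```bash
python3 - <<'E'
from h import *
o=get_obs();c=get_calibration("wrist");im=cv2.cvtColor(camera("wrist"),cv2.COLOR_RGB2GRAY)
r=R.from_quat(o["tool_rot"]);p=np.array(o["position"])
h=cv2.HoughCircles(cv2.GaussianBlur(cv2.resize(im[85:145,295:355],None,fx=4,fy=4),(5,5),0),cv2.HOUGH_GRADIENT,1,8,param1=100,param2=14,minRadius=12,maxRadius=80)
print((h[0,:5]/4+[295,85,0]).round(1))
M=onz(c,(325.3,115.3),.075);L=onz(c,(125,103),.07);H=onz(c,(270,200),.078)
print(M,L,H,np.hypot(*(L-M)[:2]),np.hypot(*(H-M)[:2]))
for P,m in((L,(70,-120)),(H,(70,0))): print("yaw",np.arctan2(P[1]-M[1],P[0]-M[0])-np.arctan2(m[1],m[0]))
print("tool",r.inv().apply(M-p)/.08)
for im_ in [im]: cv2.imwrite("pics/m.png",cv2.resize(im_[85:145,290:370],None,fx=6,fy=6))
E
```

```text
[[325.9 113.1  12.8]
 [325.4 110.1  10.1]
 [324.1 114.9  10. ]
 [323.6 112.9  14.1]
 [327.9 114.1   9.9]]
[0.53508316 0.05755359 0.075     ] [ 0.58942355 -0.07119746  0.07      ] [0.60497905 0.0486544  0.078     ] 0.13974874179784227 0.07046013951046448
yaw -0.128698495625708
yaw -0.12663921150680396
tool [ 8.12269350e-01 -8.79188396e-04  1.23367132e+00]
```

View pics/m.png

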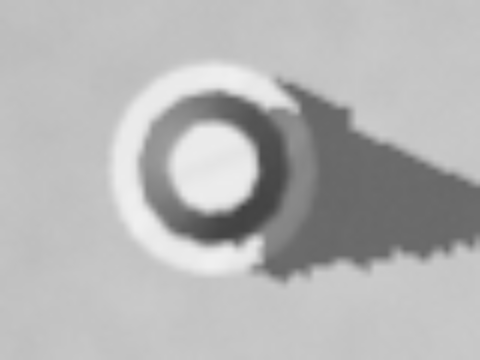

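```bash
python3 -m inch '[0.3,0,0,0,0,0,0.6,0,0,0,0,0,0.84,0,0,0,0,0,0.84,0,0,0,0,0,0.84,0,0,0,0,0]'|sed -n 2,4p; python3 -m inch '[0,0,0.3,0,0,0,0,0,0.5,0,0,0,0,0,0.6,0,0,0,0,0,0.68,0,0,0,0,0,0.75,0,0,0,0,0,0.75,0,0,0]'|sed -n 2,4p;  python3 -m inch '[0,0,0.06,0,0,0,0,0,0.12,0,0,0,0,0,0.12,0,0,0]'|sed -n 2,4p
```

```text
position: [0.5336, 0.056, 0.1743]
tool_rot: [-0.23, 0.973, 0.0, 0.0]
ft_force: [-0.8, 0.4, 0.3]
position: [0.5342, 0.0561, 0.1132]
tool_rot: [-0.23, 0.973, 0.0, -0.0]
ft_force: [0.1, 0.5, 0.4]
position: [0.5339, 0.0559, 0.1039]
tool_rot: [-0.23, 0.973, 0.0, -0.0]
ft_force: [-0.1, 0.0, 0.7]
```

```bash
for i in 1 2; do python3 -m inch '[0,0,0.05,0,0,0,0,0,0.1,0,0,0,0,0,0.1,0,0,0]'|sed -n 2,4p; done; python3 -m inch '[0,0,0.04,0,0,0,0,0,0.08,0,0,0,0,0,0.08,0,0,0]'|sed -n 2,4p
```

```text
position: [0.5336, 0.0559, 0.0957]
tool_rot: [-0.23, 0.973, 0.0, -0.0]
ft_force: [0.3, -0.5, -0.1]
position: [0.5335, 0.0559, 0.0876]
tool_rot: [-0.23, 0.973, 0.0, -0.001]
ft_force: [0.6, -0.0, 0.3]
position: [0.5337, 0.0559, 0.0813]
tool_rot: [-0.23, 0.973, 0.0, -0.0]
ft_force: [-0.7, -0.3, -0.2]
```

```bash
python3 -m inch '[0,0,0.012,0,0,0,0,0,0.012,0,0,0]'|sed -n 2,4p; python3 -m inch '[0,0,0,0,0,0,0,0,0,0,0,0,0,0,0,0,0,0,0,0,0,0,0,0]' 60 5|sed -n 2,5p
python3 -m inch '[0,0,-0.3,0,0,0,0,0,-0.7,0,0,0,0,0,-1,0,0,0,0,0,-1,0,0,0]'|sed -n 2,5p
python3 - <<'E'
from h import *
o=get_obs();c=get_calibration("side");im=camera("side");u,v=proj(c,[.5336,.0568,.06])[0].astype(int)
a=cv2.resize(im[v-50:v+50,u-60:u+60,::-1],None,fx=6,fy=6);cv2.imwrite("pics/seat.png",a)
print(cut_out("side","band_mid")[0]["bbox"] if 1 else 0,u,v)
E
```

```text
position: [0.534, 0.0559, 0.0809]
tool_rot: [-0.23, 0.973, 0.0, -0.0]
ft_force: [-0.5, 0.1, -0.6]
position: [0.5341, 0.0559, 0.0811]
tool_rot: [-0.23, 0.973, -0.0, 0.0]
ft_force: [-0.3, -0.3, 0.3]
grip_width: 0.0458
position: [0.5372, 0.0557, 0.1655]
tool_rot: [-0.23, 0.973, -0.002, 0.005]
ft_force: [0.5, 0.8, 0.2]
grip_width: 0.0593
[278.6, 264.2, 294.3, 281.2] 308 199
```

View pics/seat.png

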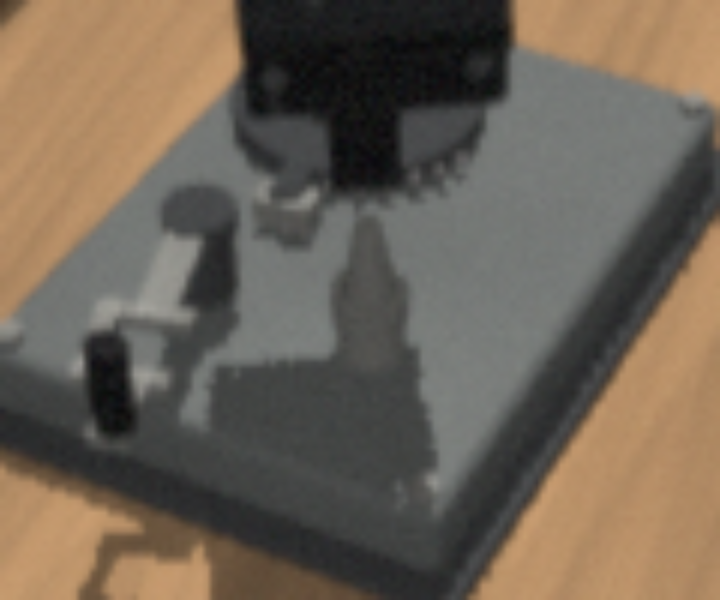

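The band is on the mandrel and down low by the collar, at about (370,310) in the crop. The keeper knob is at (110,385). Next I turn the tool and go to the keeper knob.

```bash
for i in 1 2; do python3 -m inch '[0,0,0,0,0,0.075,0,0,0,0,0,0.15,0,0,0,0,0,0.22,0,0,0,0,0,0.3,0,0,0,0,0,0.37,0,0,0,0,0,0.44,0,0,0,0,0,0.52,0,0,0,0,0,0.586,0,0,0,0,0,0.586]'|sed -n 3p; done
python3 - <<'E'
from h import *
print(get_obs()["q"],get_obs()["position"],toolshift([.5797,.1575,.106]))
E
```

```text
tool_rot: [0.227, 0.974, -0.0, -0.002]
tool_rot: [0.635, 0.772, -0.001, -0.001]
[-1.03972012e-01  5.29781999e-01  1.73514876e+00 -2.18492163e-05
  8.78999357e-01 -2.98375752e-01] [0.53323888 0.05595532 0.1598575 ] [1.13274292 0.81655316 0.67215243]
```

```bash
for i in 1 2; do python3 -m inch '[0.28,0.2,0,0,0,0,0.566,0.408,0,0,0,0]'|sed -n 2p; done; python3 -m inch '[0,0,0.2,0,0,0,0,0,0.4,0,0,0,0,0,0.58,0,0,0,0,0,0.67,0,0,0,0,0,0.67,0,0,0]'|sed -n 2,4p; python3 -m inch '[0,0,0,0,0,0,0,0,0,0,0,0,0,0,0,0,0,0,0,0,0,0,0,0,0,0,0,0,0,0,0,0,0,0,0,0,0,0,0,0,0,0,0,0,0,0,0,0]' 5 6
python3 - <<'E'
from h import *
o=get_obs();H=np.array([.6031,.0484]);p=np.array(o["position"]);r=R.from_quat(o["tool_rot"]).as_matrix()
d=p[:2]-H;k0=np.arctan2(d[1],d[0])-(np.pi/2-.12);print("k",k0,np.hypot(*d),"toolz yaw y",np.arctan2(r[1,1],r[0,1]))
for k in np.linspace(k0,1.60,14):
    a=k+np.pi/2-.12;P=[*(H+.110*np.array([np.cos(a),np.sin(a)])),p[2]];print(round(k,3),(r.T@(np.array(P)-p)/.08).round(3)[:2],"turn",round(-(k-k0)/(np.pi/2),3))
E
```

```text
position: [0.5566, 0.106, 0.1601]
position: [0.5804, 0.1581, 0.1601]
position: [0.5788, 0.1572, 0.1049]
tool_rot: [0.634, 0.773, -0.002, -0.002]
ft_force: [0.0, 0.5, 0.9]
time: 12.22
position: [0.5812, 0.1575, 0.1077]
tool_rot: [0.636, 0.772, 0.001, 0.0]
ft_force: [1.1, 1.6, -1.2]
grip_width: 0.0145
grip_force: 5.4
k 0.31784318832718217 0.11131101314323742 toolz yaw y 0.1934398985309725
0.318 [-0.016  0.   ] turn -0.0
0.416 [-0.024 -0.135] turn -0.063
0.515 [-0.044 -0.269] turn -0.126
0.614 [-0.078 -0.401] turn -0.188
0.712 [-0.124 -0.528] turn -0.251
0.811 [-0.183 -0.65 ] turn -0.314
0.91 [-0.254 -0.766] turn -0.377
1.008 [-0.335 -0.874] turn -0.44
1.107 [-0.427 -0.974] turn -0.502
1.205 [-0.528 -1.064] turn -0.565
1.304 [-0.638 -1.144] turn -0.628
1.403 [-0.755 -1.213] turn -0.691
1.501 [-0.878 -1.269] turn -0.753
1.6 [-1.006 -1.314] turn -0.816
```

```bash
python3 -m inch '[-0.01,-0.07,0,0,0,-0.032,-0.02,-0.135,0,0,0,-0.063,-0.04,-0.27,0,0,0,-0.126,-0.075,-0.4,0,0,0,-0.19,-0.12,-0.53,0,0,0,-0.25,-0.18,-0.65,0,0,0,-0.314,-0.25,-0.77,0,0,0,-0.377,-0.25,-0.77,0,0,0,-0.377]'
cat > k.py <<'E'
from h import *
o=get_obs();H=np.array([.6031,.0484]);p=np.array(o["position"]);r=R.from_quat(o["tool_rot"]).as_matrix()
d=p[:2]-H;k0=np.arctan2(d[1],d[0])-(np.pi/2-.12);print("k",k0,np.hypot(*d),"yaw y err",np.arctan2(r[1,1],r[0,1])-(k0-.12))
for k in np.append(np.arange(k0+.1,1.6,.1),1.6):
    a=k+np.pi/2-.12;P=[*(H+.110*np.array([np.cos(a),np.sin(a)])),p[2]];print(round(k,3),(r.T@(np.array(P)-p)/.08).round(3)[:2],"turn",round(-(k-k0)/(np.pi/2),3))
E
python3 k.py
```

```text
time: 12.88
position: [0.5223, 0.1254, 0.1076]
tool_rot: [0.382, 0.924, -0.001, -0.001]
ft_force: [-2.5, 0.6, 1.0]
grip_width: 0.0144
grip_force: 6.0
k 0.929688547732725 0.11157512740491499 yaw y err -0.02247692460205053
1.03 [-0.03  -0.137] turn -0.064
1.13 [-0.053 -0.272] turn -0.127
1.23 [-0.09  -0.404] turn -0.191
1.33 [-0.14  -0.532] turn -0.255
1.43 [-0.203 -0.655] turn -0.318
1.53 [-0.277 -0.77 ] turn -0.382
1.6 [-0.336 -0.847] turn -0.427
```

```bash
python3 -m inch '[-0.03,-0.137,0,0,0,-0.064,-0.053,-0.27,0,0,0,-0.127,-0.09,-0.4,0,0,0,-0.19,-0.14,-0.53,0,0,0,-0.255,-0.2,-0.655,0,0,0,-0.318,-0.26,-0.74,0,0,0,-0.365,-0.29,-0.785,0,0,0,-0.39,-0.29,-0.785,0,0,0,-0.39,-0.29,-0.785,0,0,0,-0.39]';python3 k.py
```

```text
time: 13.63
position: [0.4934, 0.0651, 0.1074]
tool_rot: [0.088, 0.996, -0.0, -0.003]
ft_force: [-5.9, 0.6, 5.6]
grip_width: 0.0145
grip_force: 6.0
k 1.5399479595544467 0.11096432761302757 yaw y err -0.024520618231795188
1.6 [-0.017 -0.082] turn -0.038
```

```bash
python3 -m inch '[0,-0.03,0,0,0,0,0,-0.06,0,0,0,0,0,-0.06,0,0,0,0]'|sed -n 2,4p;python3 -m inch '[0,-0.03,0,0,0,0,0,-0.06,0,0,0,0,0,-0.06,0,0,0,0]'|sed -n 2,4p;python3 k.py
```

```text
position: [0.4931, 0.0617, 0.1073]
tool_rot: [0.088, 0.996, 0.001, -0.003]
ft_force: [-3.7, 4.9, 5.1]
position: [0.4925, 0.0585, 0.1073]
tool_rot: [0.089, 0.996, 0.002, -0.002]
ft_force: [-2.1, 12.5, 4.2]
k 1.5996731687375 0.11109671029063482 yaw y err -0.08702877772349171
1.6 [-0.014  0.001] turn -0.0
```

```bash
python3 -m inch '[0,-0.03,0,0,0,0,0,-0.06,0,0,0,0,0,-0.06,0,0,0,0]'|sed -n 2,4p; python3 -m inch '[0,0.04,0,0,0,0,0,0.12,0,0,0,0,0,0.12,0,0,0,0]'|sed -n 2,4p;  python3 -m inch '[0,0,0,0,0,0,0,0,0,0,0,0,0,0,0,0,0,0]' 45 |sed -n 2,4p; python3 -m inch '[0,0,-0.3,0,0,0,0,0,-0.6,0,0,0,0,0,-0.75,0,0,0,-0.3,0,-0.75,0,0,0,-0.7,0,-0.75,0,0,0,-0.9,0,-0.75,0,0,0,-0.9,0,-0.75,0,0,0]'|sed -n 2,4p
python3 - <<'E'
from h import *
c=get_calibration("wrist");im=camera("wrist");cv2.imwrite("pics/w3.png",im[:,:,::-1])
for t in("keeper_knob","lever_knob","index","lever"):
    print(t,[(round(float(x["conf"]),2),[int(b) for b in x["bbox"]]) for x in cut_out("wrist",t)])
E
```

```text
position: [0.4916, 0.0539, 0.1073]
tool_rot: [0.089, 0.996, 0.002, -0.003]
ft_force: [-2.3, 11.3, 4.4]
position: [0.4943, 0.0617, 0.1072]
tool_rot: [0.087, 0.996, 0.0, -0.001]
ft_force: [-3.3, 1.4, 2.9]
position: [0.4963, 0.0597, 0.1074]
tool_rot: [0.087, 0.996, -0.0, 0.001]
ft_force: [0.2, -1.4, 0.1]
position: [0.5715, 0.0461, 0.1682]
tool_rot: [0.087, 0.996, -0.0, 0.004]
ft_force: [1.1, -0.7, 0.4]
keeper_knob [(0.84, [311, 75, 365, 254])]
lever_knob [(0.98, [56, 173, 254, 250])]
index [(0.93, [250, 211, 286, 243])]
lever [(0.7, [55, 172, 252, 252]), (0.15, [314, 132, 350, 170])]
```

View pics/w3.png

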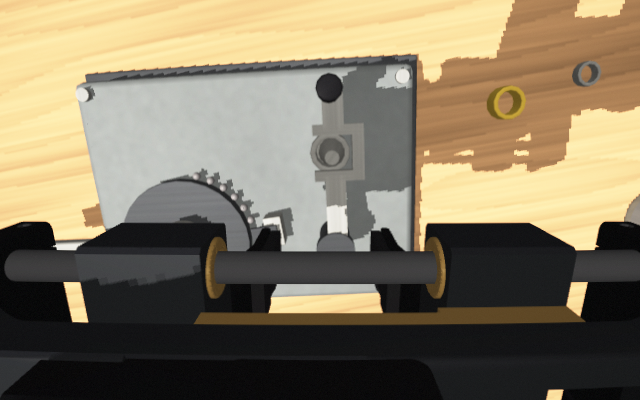

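The keeper's fork is round the mandrel: knob at (329,88), mandrel at (331,155), hinge hub near (336,243). I'll check the angle, and the lever knob too.

```bash
python3 - <<'E'
from h import *
o=get_obs();c=get_calibration("wrist");k=onz(c,(329,88),.116)
H=np.array([.6031,.0484]);d=k[:2]-H;print(k,"k",np.arctan2(d[1],d[0])%(2*np.pi)-(np.pi/2-.12),np.hypot(*d))
Lp=np.array([.5888,-.0707]);a=-np.pi/2-.12;K0=Lp+.14*np.array([np.cos(a),np.sin(a)]);print("knob0 at rest",K0,o["q"],o["position"])
print(toolshift([*K0,.168]))
E
```

```text
[0.48648486 0.06367748 0.116     ] k 1.5605304873701362 0.11761161313789581
knob0 at rest [ 0.57204029 -0.20969321] [-1.12238245e-01  5.52656900e-01  1.65347410e+00 -6.37064214e-05
  9.37998792e-01 -1.51036536e+00] [0.56444355 0.04806867 0.16691581]
[-0.64697625 -3.15782301 -0.01454342]
```

```bash
for i in 1 2; do python3 -m inch '[0,0,0,0,0,0.076,0,0,0,0,0,0.152,0,0,0,0,0,0.23,0,0,0,0,0,0.305,0,0,0,0,0,0.38,0,0,0,0,0,0.46,0,0,0,0,0,0.535,0,0,0,0,0,0.611,0,0,0,0,0,0.611]' 50|sed -n 3p; done
python3 - <<'E'
from h import *
t=get_calibration("top");im=camera("top");print([(x["conf"],x["bbox"]) for x in cut_out("top","lever_knob")])
cv2.imwrite("pics/lk.png",cv2.resize(im[140:200,400:480,::-1],None,fx=6,fy=6))
print(get_obs()["q"],get_obs()["position"],toolshift([.572,-.2097,.093]))
E
```

```text
tool_rot: [0.537, 0.844, -0.0, -0.001]
tool_rot: [0.865, 0.502, -0.0, -0.0]
[(0.72, [370.9, 139.4, 445.8, 186.6])]
[-1.12033102e-01  5.52731683e-01  1.65166425e+00 -8.44556733e-05
  9.37876642e-01  4.04135943e-01] [0.56555226 0.04805384 0.16732189] [-2.76215683  1.66070046  0.92894149]
```

View pics/lk.png

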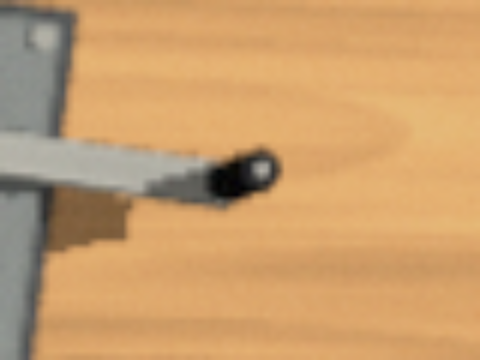

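The lever knob top is at about (443.7,168.3) in the top picture, which agrees with the predicted place.

```bash
for i in 1 2 3; do python3 -m inch '[-0.31,0.185,0,0,0,0,-0.62,0.37,0,0,0,0,-0.92,0.553,0,0,0,0]'|sed -n 2p; done; python3 -m inch '[0,0,0.25,0,0,0,0,0,0.5,0,0,0,0,0,0.75,0,0,0,0,0,0.92,0,0,0,0,0,0.92,0,0,0]'|sed -n 2,4p; python3 -m inch '[0,0,0,0,0,0,0,0,0,0,0,0,0,0,0,0,0,0,0,0,0,0,0,0,0,0,0,0,0,0,0,0,0,0,0,0,0,0,0,0,0,0]' 5 30
cat > l.py <<'E'
from h import *
import sys
o=get_obs();H=np.array([.5888,-.0707]);p=np.array(o["position"]);r=R.from_quat(o["tool_rot"]).as_matrix();f=np.array(o["ft_force"])
A=lambda th:-np.pi/2-.12-th
d=p[:2]-H;k0=A(0)-np.arctan2(d[1],d[0]);print("th",k0.round(3),"rad",np.hypot(*d).round(4),"grip",o["grip_width"],o["grip_force"])
a=A(k0);tan=np.array([np.sin(a),-np.cos(a),0]);rad=np.array([np.cos(a),np.sin(a),0]);print("F tan(resist) %.1f rad %.1f z %.1f"%(-f@tan,f@rad,f[2]))
if len(sys.argv)>1:
  for k in k0+float(sys.argv[1])*np.arange(1,8):
    a=A(k);P=[*(H+.140*np.array([np.cos(a),np.sin(a)])),p[2]];print(round(k,3),(r.T@(np.array(P)-p)/.08).round(3)[:2])
E
python3 l.py .04
```

```text
position: [0.5675, -0.0383, 0.1674]
position: [0.5692, -0.125, 0.1674]
position: [0.5709, -0.2109, 0.1673]
position: [0.569, -0.2085, 0.0907]
tool_rot: [0.865, 0.502, -0.002, -0.003]
ft_force: [-0.7, -0.3, 0.1]
time: 19.07
position: [0.5709, -0.2093, 0.0943]
tool_rot: [0.865, 0.501, -0.0, -0.0]
ft_force: [-2.7, 1.0, 3.6]
grip_width: 0.015
grip_force: 30.0
th 0.008 rad 0.1398 grip 0.015045688161881773 29.99996872153133
F tan(resist) -2.8 rad -0.6 z 3.6
0.048 [-0.028 -0.064]
0.088 [-0.051 -0.13 ]
0.128 [-0.071 -0.197]
0.168 [-0.088 -0.265]
0.208 [-0.103 -0.334]
0.248 [-0.115 -0.403]
0.288 [-0.124 -0.472]
```

```bash
for i in 1 2 3; do python3 -m inch '[-0.0125,-0.033,0,0,0,0,-0.0125,-0.033,0,0,0,0]'>/dev/null; python3 l.py; done;  for i in 1 2 3 4; do python3 -m inch '[-0.01,-0.034,0,0,0,0,-0.01,-0.034,0,0,0,0]'>/dev/null; python3 l.py; done; for i in 1 2 3; do python3 -m inch '[-0.007,-0.034,0,0,0,0,-0.007,-0.034,0,0,0,0]'>/dev/null; python3 l.py; done
```

```text
th 0.012 rad 0.1398 grip 0.015172211448612867 30.00186737626791
F tan(resist) 5.0 rad -2.3 z 0.3
th 0.033 rad 0.1398 grip 0.014728018249795973 30.002314704470336
F tan(resist) 4.8 rad -2.6 z 1.2
th 0.054 rad 0.1399 grip 0.015205822253322877 30.001732287928462
F tan(resist) 5.7 rad -3.1 z 2.2
th 0.075 rad 0.1399 grip 0.015402600847815548 30.00140085350722
F tan(resist) 5.0 rad -3.1 z 2.2
th 0.096 rad 0.1399 grip 0.01544090835625782 30.001017479225993
F tan(resist) 5.2 rad -2.8 z 2.6
th 0.117 rad 0.1399 grip 0.015456294886692652 30.000729295425117
F tan(resist) 4.7 rad -3.4 z 2.4
th 0.136 rad 0.1399 grip 0.015311206194951446 30.000649108551443
F tan(resist) 5.1 rad -2.8 z 0.9
th 0.15 rad 0.1399 grip 0.015398114563694342 30.001569748856127
F tan(resist) 6.4 rad -3.6 z 1.6
th 0.162 rad 0.1399 grip 0.015722104995640234 30.00367669388652
F tan(resist) 7.7 rad -3.7 z 0.2
th 0.185 rad 0.14 grip 0.015092523313531865 30.00524398405105
F tan(resist) 5.1 rad -2.5 z 2.4
```

```bash
for i in 1 2 3; do python3 -m inch '[-0.006,-0.034,0,0,0,0,-0.006,-0.034,0,0,0,0]'>/dev/null; python3 l.py; done;  for i in 1 2 3 4; do python3 -m inch '[-0.005,-0.034,0,0,0,0,-0.005,-0.034,0,0,0,0]'>/dev/null; python3 l.py; done; python3 l.py .04
```

```text
th 0.212 rad 0.14 grip 0.015047801928734346 30.002585174515843
F tan(resist) 2.6 rad -2.9 z 3.4
th 0.236 rad 0.14 grip 0.014919955302034549 30.001279092393816
F tan(resist) 2.9 rad -2.0 z 3.4
th 0.26 rad 0.14 grip 0.015242172927361448 30.000240546651185
F tan(resist) 3.5 rad -2.6 z 3.8
th 0.277 rad 0.14 grip 0.015277031738800248 30.000172988511622
F tan(resist) 4.4 rad -2.8 z 3.9
th 0.296 rad 0.1401 grip 0.015104601774589284 30.00027639325708
F tan(resist) 5.7 rad -3.1 z 2.0
th 0.315 rad 0.1401 grip 0.014824712726185615 30.000230823643506
F tan(resist) 4.6 rad -3.4 z 3.9
th 0.334 rad 0.1401 grip 0.015245949537687596 30.00013457145542
F tan(resist) 5.1 rad -3.9 z 3.2
th 0.334 rad 0.1401 grip 0.015245949537687596 30.00013457145542
F tan(resist) 5.1 rad -3.9 z 3.2
0.374 [-0.002 -0.07 ]
0.414 [-0.003 -0.14 ]
0.454 [-0.001 -0.21 ]
0.494 [ 0.005 -0.28 ]
0.534 [ 0.012 -0.349]
0.574 [ 0.023 -0.418]
0.614 [ 0.036 -0.487]
```

Click 1: climb at 0.15–0.18 rad, drop at 0.21, back to the spring force by 0.29. Next is click 2.

```bash
for i in 1 2 3 4 5; do python3 -m inch '[-0.0005,-0.035,0,0,0,0,-0.0005,-0.035,0,0,0,0]'>/dev/null; python3 l.py|sed 's/grip.*//'; done;  for i in 1 2 3 4; do python3 -m inch '[0.003,-0.035,0,0,0,0,0.003,-0.035,0,0,0,0]'>/dev/null; python3 l.py|sed 's/grip.*//'; done; python3 l.py .04
```

```text
th 0.348 rad 0.1401 
F tan(resist) 5.8 rad -4.2 z 2.3
th 0.36 rad 0.1401 
F tan(resist) 7.6 rad -4.1 z 1.0
th 0.378 rad 0.1401 
F tan(resist) 7.0 rad -3.7 z 1.3
th 0.407 rad 0.1402 
F tan(resist) 3.7 rad -4.1 z 3.4
th 0.434 rad 0.1402 
F tan(resist) 3.0 rad -4.7 z 3.9
th 0.456 rad 0.1402 
F tan(resist) 3.3 rad -3.2 z 5.0
th 0.473 rad 0.1402 
F tan(resist) 4.8 rad -4.5 z 2.3
th 0.49 rad 0.1402 
F tan(resist) 5.4 rad -2.9 z 2.6
th 0.51 rad 0.1402 
F tan(resist) 5.4 rad -3.7 z 2.0
th 0.51 rad 0.1402 grip 0.014749437234662767 30.000810571946204
F tan(resist) 5.4 rad -3.7 z 2.0
0.55 [ 0.012 -0.069]
0.59 [ 0.023 -0.138]
0.63 [ 0.038 -0.207]
0.67 [ 0.055 -0.274]
0.71 [ 0.075 -0.342]
0.75 [ 0.097 -0.408]
0.79 [ 0.123 -0.473]
```

Click 2: climb at 0.36, drop at 0.41–0.45, complete by 0.49. Next is click 3.

```bash
for i in 1 2 3 4 5; do python3 -m inch '[0.0065,-0.035,0,0,0,0,0.0065,-0.035,0,0,0,0]'>/dev/null; python3 l.py|sed 's/grip.*//'; done;  for i in 1 2 3 4 5; do python3 -m inch '[0.0095,-0.034,0,0,0,0,0.0095,-0.034,0,0,0,0]'>/dev/null; python3 l.py|sed 's/grip.*//'; done; python3 l.py .04
```

```text
th 0.529 rad 0.1402 
F tan(resist) 5.4 rad -3.4 z 1.8
th 0.545 rad 0.1402 
F tan(resist) 6.2 rad -2.1 z 1.7
th 0.556 rad 0.1402 
F tan(resist) 8.3 rad -2.0 z 0.3
th 0.57 rad 0.1402 
F tan(resist) 9.0 rad -1.9 z -0.3
th 0.6 rad 0.1403 
F tan(resist) 5.1 rad -3.7 z 2.4
th 0.629 rad 0.1403 
F tan(resist) 3.5 rad -2.3 z 4.6
th 0.654 rad 0.1403 
F tan(resist) 3.4 rad -2.7 z 3.9
th 0.673 rad 0.1402 
F tan(resist) 4.6 rad -1.6 z 3.0
th 0.692 rad 0.1403 
F tan(resist) 5.2 rad -1.1 z 3.7
th 0.711 rad 0.1403 
F tan(resist) 6.5 rad -0.8 z 3.8
th 0.711 rad 0.1403 grip 0.015206683234752952 30.000566211529076
F tan(resist) 6.5 rad -0.8 z 3.8
0.751 [ 0.026 -0.065]
0.791 [ 0.051 -0.13 ]
0.831 [ 0.079 -0.195]
0.871 [ 0.11  -0.258]
0.911 [ 0.143 -0.319]
0.951 [ 0.178 -0.38 ]
0.991 [ 0.216 -0.439]
```

Click 3: climb at 0.55–0.57, drop at 0.60–0.65, complete at about 0.69–0.71. Next is click 4.

```bash
for i in 1 2 3 4; do python3 -m inch '[0.0125,-0.033,0,0,0,0,0.0125,-0.033,0,0,0,0]'>/dev/null; python3 l.py|sed 's/grip.*//'; done;  for i in 1 2 3 4; do python3 -m inch '[0.015,-0.031,0,0,0,0,0.015,-0.031,0,0,0,0]'>/dev/null; python3 l.py|sed 's/grip.*//'; done; python3 l.py .02
```

```text
th 0.731 rad 0.1403 
F tan(resist) 6.0 rad -2.5 z 3.5
th 0.746 rad 0.1402 
F tan(resist) 7.2 rad -1.0 z 2.0
th 0.759 rad 0.1402 
F tan(resist) 7.6 rad -0.8 z 1.2
th 0.775 rad 0.1403 
F tan(resist) 8.1 rad 0.1 z 1.0
th 0.803 rad 0.1403 
F tan(resist) 6.4 rad -0.3 z 3.1
th 0.832 rad 0.1404 
F tan(resist) 3.0 rad -1.7 z 3.8
th 0.856 rad 0.1403 
F tan(resist) 4.1 rad -0.5 z 5.1
th 0.875 rad 0.1403 
F tan(resist) 6.0 rad 1.7 z 4.8
th 0.875 rad 0.1403 grip 0.015153602519744663 30.00007679220289
F tan(resist) 6.0 rad 1.7 z 4.8
0.895 [ 0.02  -0.029]
0.915 [ 0.037 -0.06 ]
0.935 [ 0.055 -0.09 ]
0.955 [ 0.073 -0.12 ]
0.975 [ 0.091 -0.149]
0.995 [ 0.111 -0.179]
1.015 [ 0.131 -0.207]
```

```bash
python3 -m inch '[0.018,-0.03,0,0,0,0,0.018,-0.03,0,0,0,0]'>/dev/null; python3 l.py; python3 -m inch '[0.003,-0.006,0,0,0,0,0.003,-0.006,0,0,0,0,0.003,-0.006,0,0,0,0,0.003,-0.006,0,0,0,0,0.003,-0.006,0,0,0,0,0.003,-0.006,0,0,0,0]'|head -1; python3 l.py
```

```text
th 0.895 rad 0.1403 grip 0.015314627992528805 30.000019962899387
F tan(resist) 6.8 rad 0.3 z 4.5
time: 27.07
th 0.896 rad 0.1403 grip 0.01514708266619811 29.999924199655652
F tan(resist) 6.6 rad 0.9 z 5.1
```

Before handing in I'll check the keeper numerically: knob and fork position in the last wrist picture, and now in the side picture, against the closed pose.

```bash
python3 - <<'E'
from h import *
c=get_calibration("side");M=np.array([.5336,.0568]);H=np.array([.6031,.0484])
camera("side");im=cv2.cvtColor(camera("side"),cv2.COLOR_RGB2GRAY)
for n in("keeper_knob","band_mid"):
  print(n,[(round(float(x["conf"]),2),np.round(x["bbox"],1).tolist()) for x in cut_out("side",n)])
for k in(1.4,1.5,1.571):
    a=k+np.pi/2-.12;P=H+.11*np.array([np.cos(a),np.sin(a)]);print(k,P,proj(c,[[*P,.116],[*P,.097],[*P,.078]]).round(1).tolist())
print("mandrel",proj(c,[[*M,.1],[*M,.078]]).round(1).tolist())
x0,y0=295,180
m=(im[y0:y0+50,x0:x0+60]<38)
n,l,s,ce=cv2.connectedComponentsWithStats(m.astype(np.uint8));print(s[1:][s[1:,4]>20]+[x0,y0,0,0,0],ce[1:][s[1:,4]>20]+[x0,y0])
w=cv2.imread("pics/w3.png",0);m=(w[65:120,300:360]<50);n,l,s,ce=cv2.connectedComponentsWithStats(m.astype(np.uint8));print(s[1:][s[1:,4]>20],ce[1:][s[1:,4]>20]+[300,65])
# fork edges columns in w3: bright profile rows
for r in(105,115,185,195,205,215): 
  print(r,w[r,305:365:2].tolist())
E
```

```text
keeper_knob [(0.77, [277.9, 179.7, 331.0, 205.0])]
band_mid [(0.73, [276.2, 179.6, 327.4, 203.9]), (0.61, [344.9, 264.4, 362.0, 275.9]), (0.59, [357.7, 306.0, 373.3, 326.7]), (0.54, [280.9, 265.5, 294.8, 279.8])]
1.4 [0.49771826 0.07993867] [[320.3, 190.8], [320.3, 197.9], [320.3, 204.7]]
1.5 [0.49509611 0.06926049] [[323.3, 187.7], [323.3, 194.8], [323.2, 201.7]]
1.571 [0.49388837 0.0615461 ] [[325.2, 185.5], [325.1, 192.6], [325.0, 199.4]]
mandrel [[307.8, 185.7], [308.0, 193.6]]
[[324 187   5  14  65]] [[325.93846154 193.8       ]]
[[ 16   9  27  29 553]] [[329.00723327  87.29113924]]
105 [192, 193, 194, 196, 197, 196, 194, 192, 177, 144, 139, 139, 134, 135, 137, 134, 142, 144, 140, 118, 105, 107, 106, 106, 109, 108, 107, 106, 107, 107]
115 [195, 195, 196, 195, 194, 193, 194, 194, 187, 141, 138, 136, 134, 133, 135, 133, 138, 143, 139, 128, 105, 107, 108, 108, 108, 107, 109, 108, 109, 108]
185 [193, 193, 193, 195, 193, 194, 194, 195, 194, 133, 123, 138, 134, 133, 131, 132, 134, 133, 142, 137, 130, 104, 106, 107, 105, 104, 104, 104, 105, 104]
195 [190, 192, 190, 190, 190, 190, 193, 194, 192, 193, 184, 139, 135, 133, 131, 131, 134, 132, 138, 137, 142, 103, 104, 103, 104, 104, 103, 105, 106, 105]
205 [191, 192, 190, 190, 191, 193, 193, 195, 194, 193, 194, 137, 135, 164, 181, 207, 184, 153, 137, 163, 189, 104, 104, 105, 105, 103, 103, 103, 102, 103]
215 [195, 194, 193, 193, 193, 194, 194, 194, 194, 194, 194, 228, 235, 232, 231, 229, 231, 229, 233, 236, 216, 122, 102, 102, 101, 104, 104, 104, 105, 104]
```

```bash
python3 - <<'E'
from h import *
o=get_obs();c=get_calibration("wrist")
def mat(q,p):
    T=np.eye(4);T[:3,:3]=R.from_quat(q).as_matrix();T[:3,3]=p;return T
X=np.linalg.inv(mat(o["tool_rot"],o["position"]))@np.array(c["T"])
c=dict(c);q=np.array([.087,.996,0,0]);c["T"]=mat(q/np.linalg.norm(q),[.567,.048,.168])@X
w=cv2.imread("pics/w3.png",0).astype(float);L=[];Rr=[]
for r in list(range(104,120))+list(range(186,202)):
    g=np.diff(w[r,300:365]);l=np.argmin(g[:35]);L.append((300.5+l,r))
    s=w[r,335:360];e=np.argmin(np.diff(s));Rr.append((335.5+e,r))
for E in(L,Rr):
    P=np.array([onz(c,e,.078)[:2] for e in E]);a,b=P[:16].mean(0),P[16:].mean(0);d=a-b
    print("dir k",np.arctan2(d[1],d[0])%(2*np.pi)-(np.pi/2-.12),a,b)
# machine -x direction from left/right deck edges? screws
A=onz(c,(84,94),.042);B=onz(c,(403,76),.042);d=B-A;print("machine yaw",np.arctan2(d[1],d[0])-np.pi/2)
E
```

```text
dir k 1.55718868479221 [0.50001692 0.05761632] [0.55445775 0.05029901]
dir k 1.566973628447951 [0.50245857 0.07151329] [0.55700032 0.06472506]
machine yaw -0.12692023979982947
```

```bash
python3 l.py; python3 -c "from rig import hand_in;print(hand_in())"
```

```text
th 0.896 rad 0.1403 grip 0.015354783399221137 29.999935682862997
F tan(resist) 5.9 rad 1.4 z 4.0
the job is handed in; nothing more can be done
None
```

The job is handed in: the band is on the mandrel at seat height, the keeper measures 1.56–1.57 rad (its stop), and the lever is held by its knob at about 0.90 rad, past its fourth click and short of the fifth; I had no picture clear enough to confirm by eye that the band is fully down.

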